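Refit the filler cap of the counter's gel dispenser

ROBOT

A 6-joint arm with a two-finger parallel gripper is mounted at the origin on the work surface. World frame = base frame: x ahead of the robot, y to its left, z up, the work surface at z = 0. Lengths are in m, angles in rad, forces in N, time in s.
With the tool pointing down it reaches from about 0.275 to 0.725 m from the base axis. Payload 15.9 kg.
Tool frame: the origin (TCP) lies at the very end of the fingers, on their centre line; the grasp point (between the pads) lies 19 mm behind it; z points along the fingers, y is the direction in which the jaws open and shut (so a half turn about z gives the same grasp; the last joint's range is limited). The gripper opens to 85 mm and grips with 20 to 120 N. Pads are 22 mm wide; open, the fingers measure 114 mm over their backs; the gripper's body (76 mm by 85 mm) begins 54 mm behind the grasp point. The pads swing forward as they close: fully open they stand 13 mm farther back than shut.
Start: joints at [1.266, 0.213, -0.034, 1.323, 0, 1.571], TCP at [0.15, 0.477, 0.231] pointing down, gripper open.
Joint ranges: [-2.98, 2.98], [-0.74, 1.72], [-1.14, 1.35], [-2.1, 2.04], [-1.57, 1.44], [-3.14, 3.14]. Speed limits (rad/s): [1.89, 1.89, 2.39, 2.57, 3.14, 3.14].

INTERFACE

Orientations are given as a unit quaternion [w, x, y, z].
In Python, from plant import robot gives the robot as it stands.
- The arm moves only by the tool move_arm, never from a script. Its arguments are lists of equal length, an entry for each row: "travel": the shift along the tool's x, y, z in m, a list of three; "turn": the turn, a rotation vector about the tool's x, y, z in rad, a list of three. A call has 1 to 20 rows; each row shifts and turns the commanded pose from where the row before left it, along the tool's axes as they then stand; what a row does not reach is not made up. A row lasts 1/8 s, in which the tool goes at most 62.5 mm and 10.7 degrees, less where a joint would pass 70% of its speed; a pose out of reach is approached as far as the arm can. A call is refused whole if a number of a shift passes 0.0625 or a number of a turn 0.188, either way. A call with a gripper value outside its range is refused whole. "hand" is the closure, from -1 (fully open) to 1 (shut), set as the call begins (left out, the last holds). The fingers move at their own pace and stop on an object; "newtons" is the grip in N (left out, the last holds). Time passes only in rows, so rows that do not move let the fingers close. It gives the time, the measured TCP pose, the force and the opening at its end, in the units of the state.
- robot.observe(): the state, without advancing time (a new reading comes with each control period).
- robot.snapshot(name): name is "side" or "top" or "wrist"; returns a dict with "image" (480x640x3 uint8, blue, green, red), "mtx" (3x3 intrinsics, pixels), "rvec" (rotation vector, rad) and "tvec" (3), from world to camera coordinates, as OpenCV has them. Camera axes: x right, y down, z forward; pixel columns grow to the right and rows downward; lengths in m; the calibration is good to about 2 mm. A picture is of the moment at which its call begins. There is no depth.
- robot.finish_job(): hands the job in, once; it reports no verdict.
The state is a dict: "time": time; "qpos": joint angles; "qvel": joint speeds; "joint_torque": joint torques, N m; "position": TCP position; "tcp_rot": TCP orientation; "wrist_force": force on the tool from outside, world axes, zero at the start; "torque": the same for the moment, N m; "opening": finger opening in m.
Only numpy, scipy, OpenCV 4.12 (cv2) and the standard library are available. Lean on these libraries where they do the work, as an engineer would, in place of code of your own. Each camera call takes 0.05 s, during which the arm holds its last target. There are 200 camera calls.

TASK

The hand-gel dispenser on the counter has just been refilled and its black filler cap is still lying on the counter. Set the cap on the filler neck, feel for the thread start (back the cap anticlockwise until it clicks down onto the seal), then screw it clockwise fully home and let go. Be gentle with the plastic neck and leave everything else where it is.

Things in the scene. Friction and masses are not known exactly. Their poses are not given: they have to be found in the camera images.
- dispenser: White countertop hand-gel dispenser, fixed: tank 112 x 124 mm and 165 mm tall with a filler neck in the middle of its top, a sensor head standing out to 140 mm from the tank's middle along +x over a drip tray. Origin at the middle of the tank's underside on the counter, z up.
- mouth (a point): Centre of the filler neck's mouth: on the neck's axis, 26 mm above the tank's top (191 mm above the counter), on the black rubber seal ring (39 mm across). Its axes are the dispenser's, NOT the thread's. The seal is sprung: it gives way from 1.5 N on, then 1.5 N per mm, at most 3.5 mm. The plastic is strained by 60 N (all contacts together) between cap and neck: keep loads to about 20 N.
- neck_thread (a point): On the neck's axis, 9.2 mm below the mouth, level with the thread starts. The grey neck (lip chamfered) is 44 mm across, 52 mm over its 4 thread ridges. They start 90 degrees apart; each runs 60 degrees clockwise (from above), falls 3.5 mm and ends in an upright stop rib, which leaves a gap of 24 degrees to the next start. Where the starts lie round the neck differs each time and is not measured: feel for them.
- cap_grip (a point): Black round filler cap, 60 mm diameter, about 60 g, standing on its open skirt; across its disc (top 19.5 mm above the skirt's lower edge) an upright bar grip 52 mm long (this point's x), 15 mm wide (y), reaching up to 42.5 mm. The point is at the bar's centre, on the cap's axis, 31 mm above the skirt's lower edge, z up. It turns with about 0.1 N m; over 0.2 N m means a stop rib. It stays home when let go.
- cap_rim (a point): Centre of the cap's skirt at its lower edge (54 mm inside, 4 inner lugs 90 degrees apart, 12 degrees wide). Its height from the mouth: -13 to -9 mm while the lugs ride on ridges or ribs (rising anticlockwise; clockwise it jams on a rib, not engaged); -16.5 mm once clicked down through the gaps onto the seal (anticlockwise it stops at the ribs); -18.8 mm home, 60 to 72 degrees clockwise from there, at the ribs.
- label_roll: Bystander: white roll of labels, 58 mm diameter, 30 mm high, on its end; origin under its centre.
- earbud_case: Bystander: white rounded case 46 x 58 x 22 mm; origin under its centre.
- marker: Bystander: grey pen with a black cap, 130 mm long along its x, 14 mm thick; origin under its middle.
- refill: Bystander: white refill bottle, 68 mm diameter, 190 mm tall; origin under its centre.
- spray: Bystander: small amber glass bottle, 32 mm diameter, 85 mm tall; origin under its centre.
- mouse: Bystander: black computer mouse 105 x 62 x 32 mm; origin under its centre.
- phone_box: Bystander: flat cardboard box 90 x 165 x 32 mm; origin under its centre.
Mind the look-alikes: they are no part of the job. Leave any red look-alike of the part that bears cap_grip alone.

How it is judged:
By the outcome, as a careful person would: the job done as asked, in the order asked, and still so for the second after the job is handed in, with the robot touching nothing.
It also fails if it takes over 72 s, if anything falls off the work surface, if the arm or the gripper's body presses on something with over 40 N, if the wrist force passes 120 N, or if a joint passes its speed limit or range.

## Working session

There is one attempt and no reset: what is moved stays moved. The work goes in short steps, Python scripts to look and compute and a tool call to move; the robot and the scene stay as the last step left them, time stands still between calls to the robot, and variables do not carry over. Pictures are saved under pics/ and viewed, about 8 in all and at most 12, crops included, and the job is handed in when it is done.

Besides the shell and the picture viewer there is one more tool, called after "Call:" as name(argument=value, ...) on one line, values as JSON. move_arm: Moves the arm, as the interface text tells. Its arguments: {"type":"object","properties":{"travel":{"type":"array","items":{"type":"array","items":{"type":"number"}}},"turn":{"type":"array","items":{"type":"array","items":{"type":"number"}}},"hand":{"type":"number"},"newtons":{"type":"number"}},"required":["travel","turn"]}

```bash
mkdir -p pics; ls; cat > h.py <<'E'
import numpy as np, cv2
from plant import robot
def snap(n,f):
    s=robot.snapshot(n); cv2.imwrite(f'pics/{f}.png',s['image']); np.savez(f'pics/{f}.npz',**s); return s
def ray(s,uv):
    R=cv2.Rodrigues(np.array(s['rvec'],float))[0]; t=np.array(s['tvec'],float).ravel()
    p=cv2.undistortPoints(np.array([[uv]],float),np.array(s['mtx'],float),None).ravel()
    return -R.T@t, R.T@np.array([p[0],p[1],1.])
def onz(s,uv,z):
    c,d=ray(s,uv); return c+d*(z-c[2])/d[2]
def proj(s,P):
    return cv2.projectPoints(np.array(P,float).reshape(-1,1,3),np.array(s['rvec'],float),np.array(s['tvec'],float),np.array(s['mtx'],float),None)[0].reshape(-1,2)
E
python3 - <<'E'
from h import *
for n in('top','side'):
    s=snap(n,n+'1'); print(n,ray(s,(320,240)))
o=robot.observe(); print(o)
E
```

```text
pics
top (array([ 0.33612056, -0.00655836,  1.6072363 ]), array([ 0.14447193,  0.01302409, -0.98956847]))
side (array([-0.27527518, -0.76933011,  0.83585813]), array([ 0.61645536,  0.59429505, -0.51677945]))
{'time': 0.1, 'qpos': array([ 1.26598289e+00,  2.13320795e-01, -3.49727343e-02,  1.32350402e+00,
       -1.37567554e-05,  1.57078347e+00]), 'qvel': array([-0.00161833, -0.00056977,  0.00312785,  0.00129806,  0.00193795,
        0.00186147]), 'joint_torque': array([-1.30429355e-03, -6.87247467e+01,  4.87807918e+01,  1.20368172e-02,
       -2.75254234e-05, -3.19415449e-05]), 'position': array([0.14997148, 0.47666324, 0.2308681 ]), 'tcp_rot': array([-6.92060326e-05,  1.51811013e-01,  9.88409412e-01, -4.95852231e-04]), 'wrist_force': array([ 0.88816249, -0.14272942, -0.69121433]), 'torque': array([ 0.01119457, -0.02461895,  0.03780134]), 'opening': 0.0852472845617568}
```

View pics/top1.png

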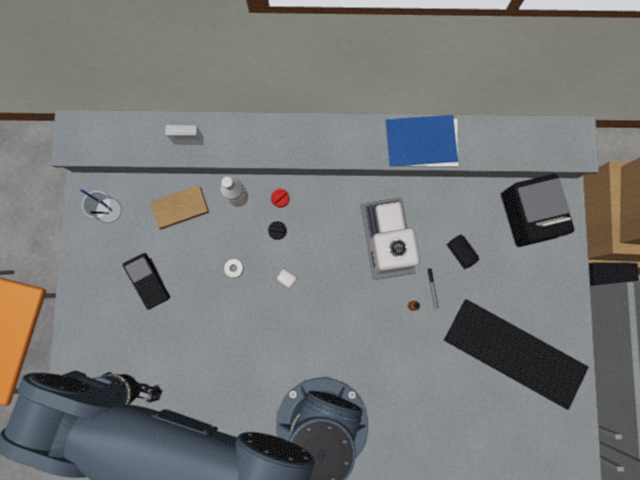

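View pics/side1.png

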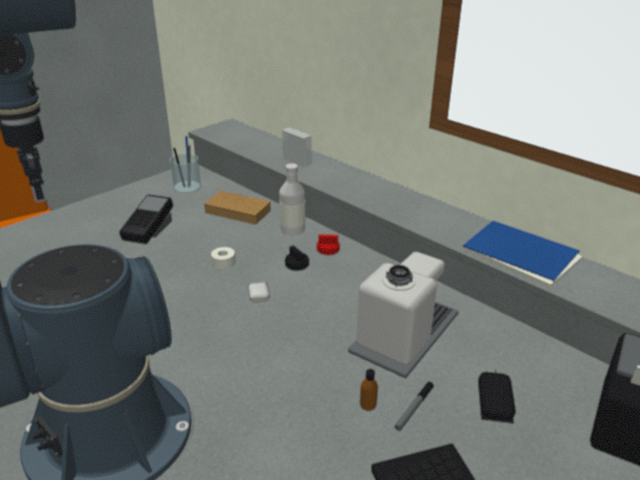

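The top view shows the black round cap at (277,230). The look-alikes are the red cap at (280,198), the mouse at (462,251), and the black seal on the neck at (398,248). By the description I choose the black cap at (277,230); the side view shows it at (297,258) with its bar grip up. I'll check that in an enlarged crop.

```bash
python3 - <<'E'
from h import *
a=cv2.imread('pics/top1.png'); b=cv2.imread('pics/side1.png')
f=lambda i,u,v,w=25:cv2.resize(np.clip(i[v-w:v+w,u-w:u+w].astype(float)*1.6,0,255).astype('u1'),(400,300) if 0 else (300,300),interpolation=cv2.INTER_CUBIC)
cv2.imwrite('pics/c1.png',np.vstack([np.hstack([f(a,277,230),f(a,398,248)]),np.hstack([f(b,297,258),f(b,400,275)])]))
class S(dict):pass
t=dict(np.load('pics/top1.npz')); s=dict(np.load('pics/side1.npz'))
for n,u in(('cap',(277,230)),('red',(280,198)) ): print(n,onz(t,u,.02))
print('neck',onz(t,(398,248),.191),onz(s,(400,271),.191)); print('cap side',onz(s,(297,260),.0195))
E
```

```text
cap [0.598538   0.15185059 0.02      ]
red [0.70296232 0.1447555  0.02      ]
neck [ 0.52244885 -0.20923694  0.191     ] [ 0.51977323 -0.21424158  0.191     ]
cap side [0.59041682 0.14308782 0.0195    ]
```

View pics/c1.png

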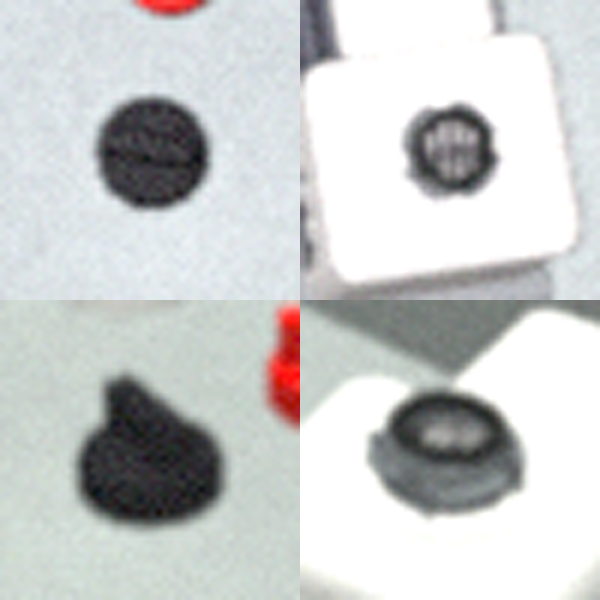

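The crop confirms it: a black round cap with its bar roughly along world y, rotated about 9°. I'll move above it for a wrist view.

Call:
move_arm(travel=[[-0.0523,-0.018,-0.002],[-0.0523,-0.018,-0.002],[-0.0523,-0.018,-0.002],[-0.0523,-0.018,-0.002],[-0.0523,-0.018,-0.002],[-0.0523,-0.018,-0.002],[-0.0523,-0.018,-0.002],[-0.0523,-0.018,-0.002],[-0.0523,-0.018,-0.002],[-0.0523,-0.018,-0.002],[0,0,0],[0,0,0],[0,0,0],[0,0,0],[0,0,0],[0,0,0],[0,0,0],[0,0,0],[0,0,0]], turn=[[0,0,0],[0,0,0],[0,0,0],[0,0,0],[0,0,0],[0,0,0],[0,0,0],[0,0,0],[0,0,0],[0,0,0],[0,0,0.178],[0,0,0.178],[0,0,0.178],[0,0,0.178],[0,0,0.178],[0,0,0.178],[0,0,0.178],[0,0,0.178],[0,0,0]])

```text
time: 2.48
position: [0.5948, 0.1483, 0.2509]
tcp_rot: [-0.0, 0.76, 0.649, -0.0]
wrist_force: [-0.0, -0.3, -0.3]
opening: 0.0854
```

```bash
python3 - <<'E'
from h import *
s=snap('wrist','w1'); print(ray(s,(320,240)))
t=snap('top','top2'); 
o=robot.observe(); print(o['time'],o['qpos'],o['position'],o['tcp_rot'])
print(proj(s,[(.595,.148,.0425)]))
E
```

```text
(array([0.60795967, 0.22846659, 0.39375976]), array([-0.05399808, -0.31958216, -0.94606725]))
2.575 [ 2.44287686e-01  4.59648919e-01  3.61185406e-01  1.47272721e+00
 -3.40332022e-07  1.96866897e+00] [0.59484863 0.14827541 0.25110199] [-8.81548628e-05  7.59269985e-01  6.50775731e-01 -1.76394624e-04]
[[321.18789121 196.49566862]]
```

View pics/w1.png

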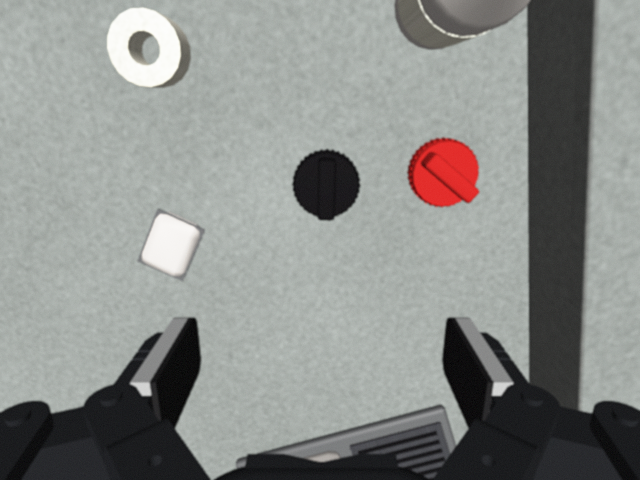

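The wrist view shows the black cap at (326,183) with its bar upright in the image, ending near (326,218). The red cap is at (445,172), which stays clear. I'll refine the pose with a silhouette fit.

```bash
cat > fit.py <<'E'
from h import *
from scipy.optimize import minimize
a=np.linspace(0,2*np.pi,60)
C=lambda r,z:np.c_[r*np.cos(a),r*np.sin(a),0*a+z]
BX=np.array([(x,y,z) for x in(-.026,.026) for y in(-.0075,.0075) for z in(.0195,.0425)])
CY=np.r_[C(.03,0),C(.03,.0195)]
K=8
def model(s,p,shape):
    c,q=np.cos(p[2]),np.sin(p[2]); R=np.array([[c,-q,0],[q,c,0],[0,0,1]])
    m=np.zeros(shape,np.uint8)
    for P in(CY,BX):
        u=proj(s,P@R.T+[p[0],p[1],0]); h=cv2.convexHull(u.astype(np.float32))
        cv2.fillConvexPoly(m,np.round((h+.0)*256).astype(int),255,cv2.LINE_AA,8)
    return m/255.
def mask(s,uv,w=50,th=55):
    g=s['image'].max(2).astype(float); m=np.clip((th+45-g)/90,0,1)
    z=np.zeros_like(m); z[uv[1]-w:uv[1]+w,uv[0]-w:uv[0]+w]=m[uv[1]-w:uv[1]+w,uv[0]-w:uv[0]+w]; return z
E
python3 - <<'E'
from fit import *
w=dict(np.load('pics/w1.npz')); t=dict(np.load('pics/top1.npz')); s=dict(np.load('pics/side1.npz'))
V=[(w,mask(w,(326,183)),1),(t,mask(t,(277,230),18),1),(s,mask(s,(297,258),22),1)]
for name,vs in(('w',V[:1]),('t',V[1:2]),('s',V[2:]),('all',V)):
    f=lambda p:sum(((model(v,p,m.shape)-m)**2).sum()/m.sum() for v,m,_ in vs)
    best=min((minimize(f,(.595,.148,y),method='Nelder-Mead',options=dict(initial_simplex=[(.595,.148,y),(.605,.148,y),(.595,.158,y),(.595,.148,y+.3)])) for y in(1.2,1.57)),key=lambda r:r.fun)
    print(name,best.x,best.fun)
im=cv2.resize(np.clip(w['image'][130:240,270:380].astype(float)*3,0,255).astype('u1'),None,fx=4,fy=4,interpolation=cv2.INTER_CUBIC); cv2.imwrite('pics/c2.png',im)
E
```

```text
w [0.59982613 0.15094485 3.07743377] 0.13964766728729477
t [0.60072353 0.15294361 2.14227337] 0.5148269985092336
s [0.59800616 0.15345332 1.17275061] 0.3720366820969847
all [0.59902455 0.15251374 1.21899588] 1.0763134542569215
```

View pics/c2.png

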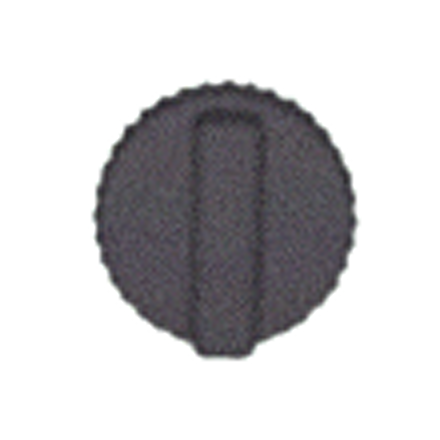

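```bash
python3 - <<'E'
from h import *
w=dict(np.load('pics/w1.npz'))
f=lambda x,y:(270+x/4-.4,130+y/4-.4)
A=onz(w,f(230,122),.0425);B=onz(w,f(223,345),.0425);d=B-A
print(A,B,np.linalg.norm(d),np.degrees(np.arctan2(d[1],d[0])),(A+B)/2)
print(onz(w,f(226,213),.0195), onz(w,f(98,213),.01),onz(w,f(354,213),.01))
# neck in the new top picture
E
```

```text
[0.60457275 0.17743472 0.0425    ] [0.59587515 0.13069893 0.0425    ] 0.04753822621800842 -100.54222763334556 [0.60022395 0.15406683 0.0425    ]
[0.60041155 0.15431583 0.0195    ] [0.57135954 0.15699352 0.01      ] [0.62907735 0.14787421 0.01      ]
```

Call:
move_arm(travel=[[0.0054,0.0044,0.02],[0,0,0.045],[0,0,0.045],[0,0,0.045],[0,0,0.035],[0,0,0.02],[0,0,0.01],[0,0,0.008],[0,0,0],[0,0,0]], turn=[[0,0,0.028],[0,0,0],[0,0,0],[0,0,0],[0,0,0],[0,0,0],[0,0,0],[0,0,0],[0,0,0],[0,0,0]])

```text
time: 3.82
position: [0.6006, 0.1531, 0.0241]
tcp_rot: [0.0, 0.77, 0.639, 0.0]
wrist_force: [0.2, 0.3, -0.3]
opening: 0.0852
```

Call:
move_arm(travel=[[0,0,0],[0,0,0],[0,0,0],[0,0,0],[0,0,0],[0,0,0],[0,0,0],[0,0,0]], turn=[[0,0,0],[0,0,0],[0,0,0],[0,0,0],[0,0,0],[0,0,0],[0,0,0],[0,0,0]], hand=1, newtons=50)

```text
time: 4.82
position: [0.6003, 0.153, 0.0235]
tcp_rot: [0.0, 0.77, 0.638, 0.0]
wrist_force: [0.1, -0.2, 5.4]
opening: 0.0137
```

Call:
move_arm(travel=[[0,0,-0.02],[0,0,-0.05],[0,0,-0.05],[0,0,-0.05],[0,0,-0.05],[0,0,-0.05],[0,0,-0.03],[-0.03,-0.001,0],[-0.047,-0.001,0],[-0.047,-0.001,0],[-0.047,-0.001,0],[-0.047,-0.001,0],[-0.047,-0.001,0],[-0.047,-0.001,0],[-0.047,-0.001,0],[-0.047,-0.001,0],[-0.047,-0.001,0],[0,0,0],[0,0,0]], turn=[[0,0,0],[0,0,0],[0,0,0],[0,0,0],[0,0,0],[0,0,0],[0,0,0],[0,0,0],[0,0,0],[0,0,0],[0,0,0],[0,0,0],[0,0,0],[0,0,0],[0,0,0],[0,0,0],[0,0,0],[0,0,0],[0,0,0]])

```text
time: 7.2
position: [0.5065, -0.2901, 0.323]
tcp_rot: [-0.0, 0.77, 0.638, -0.0]
wrist_force: [-0.6, 0.3, -0.5]
opening: 0.0138
```

```bash
python3 - <<'E'
from h import *
s=snap('wrist','w2'); o=robot.observe(); print(o['time'],o['qpos'],o['position'],o['tcp_rot'],o['wrist_force'],o['torque'],o['opening'])
p=proj(s,[(.521,-.211,.191)])[0]; print(p)
u,v=int(p[0]),int(p[1]); b=np.hstack([s['image'],np.zeros((480,0,3),'u1')])
cv2.imwrite('pics/w2v.png',b)
E
```

```text
7.25 [-5.19566364e-01  4.14153507e-01  4.74995926e-01  1.63202910e+00
  2.49211584e-04  1.23676431e+00] [ 0.50665125 -0.2897069   0.32318575] [-2.26495199e-04  7.69568618e-01  6.38564083e-01  4.81791306e-05] [-0.27482857  0.56166424 -1.00141975] [-0.0268623   0.01867945 -0.03116301] 0.013762589310032576
[320.0739183   96.37706468]
```

View pics/w2v.png

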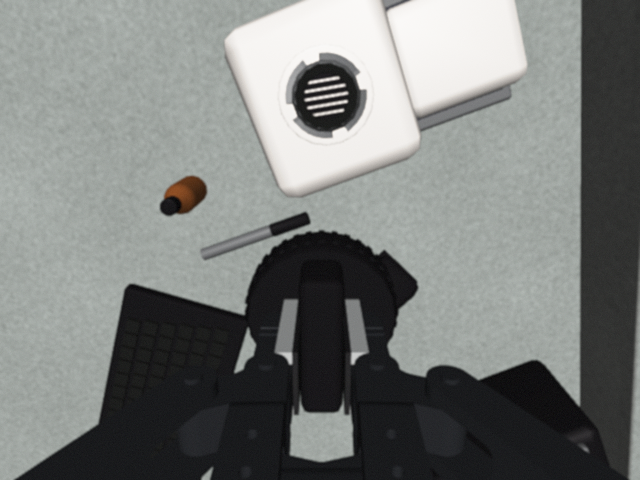

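The wrist view shows the neck at about (326,96), with the black seal, grey ridges and visible gaps. The cap is held upright, its front edge near (321,232). I'll measure both with this same camera.

```bash
python3 - <<'E'
from h import *
from scipy.optimize import least_squares
s=dict(np.load('pics/w2.npz')); g=s['image'].max(2)
print(np.array(s['image'][96,280:375:3].max(1)))
a=np.linspace(0,2*np.pi,72,endpoint=False)
# seal: dark blob, hull -> ellipse
roi=np.zeros_like(g); roi[45:150,275:380]=1
for th in(45,60,75):
    m=((g<th)&(roi>0)).astype('u1'); n,l,st,c=cv2.connectedComponentsWithStats(m); k=1+st[1:,4].argmax()
    m=(l==k).astype('u1'); h=cv2.convexHull(np.argwhere(m)[:,::-1].astype(np.int32)).reshape(-1,2)
    W=np.array([onz(s,p,.191)[:2] for p in h]); 
    r=least_squares(lambda q:np.hypot(*(W-q[:2]).T)-q[2],(.521,-.211,.02),loss='soft_l1',f_scale=.0005)
    print('seal',th,r.x,np.sqrt(np.mean(r.fun**2)))
# ridges outer edge vs white tank: radial gradient search
c0=r.x[:2]
def edge(c0,z,r0,r1,angs,sign):
    out=[];rr=np.linspace(r0,r1,60)
    for t in angs:
        P=np.c_[c0[0]+rr*np.cos(t),c0[1]+rr*np.sin(t),0*rr+z]; u=proj(s,P).astype(np.float32)
        v=cv2.remap(cv2.GaussianBlur(g,(0,0),1),u[:,:1],u[:,1:],cv2.INTER_LINEAR).ravel().astype(float)
        d=np.gradient(v)*sign; i=d.argmax(); out.append((t,rr[i],d[i]))
    return np.array(out)
e=edge(c0,.191,.016,.0225,a,1); P=np.c_[c0[0]+e[:,1]*np.cos(e[:,0]),c0[1]+e[:,1]*np.sin(e[:,0])]
r=least_squares(lambda q:np.hypot(*(P-q[:2]).T)-q[2],(*c0,.02),loss='soft_l1',f_scale=.0005); print('seal edge',r.x)
# cap outer edge at disc height
tz=.3232; tc=np.array([.5066,-.2897])
for z in(tz-.0235+.0195,tz-.0235):
    e=edge(tc,z,.026,.036,np.radians(np.arange(5,160,5)),1); e=e[e[:,2]>2]
    P=np.c_[tc[0]+e[:,1]*np.cos(e[:,0]),tc[1]+e[:,1]*np.sin(e[:,0])]
    r=least_squares(lambda q:np.hypot(*(P-q[:2]).T)-q[2],(*tc,.03),loss='soft_l1',f_scale=.0005); print('cap',z,len(e),r.x,r.x[:2]-tc)
    r=least_squares(lambda q:np.hypot(*(P-q[:2]).T)-.030,tc,loss='soft_l1',f_scale=.0005); print('  fixR',r.x-tc)
# polar map of neck at threads level
rr=.0243; t=np.radians(np.arange(0,360,6)); 
c=np.array([.521,-.211]); 
E
```

```text
[244 245 179 172  98  36  31  27  25  30  50  86 121 177 202 231 224 213
 180 131  78  51  28  31  27  33  56 108 111 224 245 238]
seal 45 [ 0.52429408 -0.21221314  0.01918326] 0.00019635335566875215
seal 60 [ 0.52443815 -0.21244223  0.01980486] 0.00017884187996064865
seal 75 [ 0.52438479 -0.21251132  0.02021027] 0.00021083122469271092
seal edge [ 0.52412782 -0.21205704  0.02047602]
cap 0.3192 27 [ 0.50905231 -0.28639429  0.03023268] [0.00245231 0.00330571]
  fixR [0.00235298 0.00355469]
cap 0.29969999999999997 30 [ 0.50756217 -0.29788931  0.03562695] [ 0.00096217 -0.00818931]
  fixR [ 3.43122929e-05 -1.98575047e-03]
```

```bash
python3 - <<'E'
from h import *
from scipy.optimize import least_squares
s=dict(np.load('pics/w2.npz')); g=cv2.GaussianBlur(s['image'].max(2),(0,0),1)
a=np.linspace(0,2*np.pi,180); tz=.3232; tc=np.array([.5066,-.2897]); zb=tz-.0235
cy=np.r_[np.c_[.03*np.cos(a),.03*np.sin(a),0*a],np.c_[.03*np.cos(a),.03*np.sin(a),0*a+.0195]]
hull=lambda c:cv2.convexHull((proj(s,cy+[c[0],c[1],zb])).astype(np.float32))
c0=proj(s,[(*tc,zb+.01)])[0]
pts=[]
for t in np.radians(np.arange(-175,-4,5)):
    rr=np.linspace(60,100,120); u=(c0+rr[:,None]*[np.cos(t),np.sin(t)]).astype(np.float32)
    v=cv2.remap(g,u[:,:1],u[:,1:],cv2.INTER_LINEAR).ravel().astype(float); d=np.gradient(v); i=d.argmax()
    if d[i]>2: pts.append(u[i])
pts=np.array(pts)
F=lambda c:np.array([cv2.pointPolygonTest(hull(c),(float(p[0]),float(p[1])),True) for p in pts])
r=least_squares(F,tc,loss='soft_l1',f_scale=1,diff_step=1e-3); print(r.x-tc,len(pts),np.round(r.fun,1))
E
```

```text
[ 0.00025217 -0.00184706] 35 [ -1.3  -1.6  -2.1  -2.1  -1.5  -1.4  -0.3  -1.7   0.5  -1.1   0.7  -0.5
   1.2  -0.1   0.9  -0.    0.7   0.5   1.3  -0.2   1.6   0.2   2.    0.5
   1.    0.5   0.9  -8.9  -9.7 -12.3 -15.3 -19.2 -23.2 -23.3 -16.6]
```

```bash
python3 - <<'E'
from h import *
from scipy.optimize import least_squares
s=dict(np.load('pics/w2.npz')); g=cv2.GaussianBlur(s['image'].max(2),(0,0),1)
a=np.linspace(0,2*np.pi,180); tz=.3232; tc=np.array([.5066,-.2897]); zb=tz-.0235
cy=np.r_[np.c_[.03*np.cos(a),.03*np.sin(a),0*a],np.c_[.03*np.cos(a),.03*np.sin(a),0*a+.0195]]
hull=lambda c:cv2.convexHull((proj(s,cy+[c[0],c[1],zb])).astype(np.float32))
c0=proj(s,[(*tc,zb+.01)])[0]; pts=[]
for t in np.radians(np.arange(-175,-48,5)):
    rr=np.linspace(60,100,120); u=(c0+rr[:,None]*[np.cos(t),np.sin(t)]).astype(np.float32)
    v=cv2.remap(g,u[:,:1],u[:,1:],cv2.INTER_LINEAR).ravel().astype(float); d=np.gradient(v); i=d.argmax()
    if d[i]>2: pts.append(u[i])
F=lambda c:np.array([cv2.pointPolygonTest(hull(c),(float(p[0]),float(p[1])),True) for p in pts])
r=least_squares(F,tc,loss='soft_l1',f_scale=1,diff_step=1e-3); print(r.x-tc,np.round(r.fun,1))
# ridge outer circle at thread level, polar darkness
c=np.array([.5243,-.2123]); t=np.radians(np.arange(0,360,6))
for rad in(.0235,.0245,.0255):
    u=proj(s,np.c_[c[0]+rad*np.cos(t),c[1]+rad*np.sin(t),0*t+.182]).astype(np.float32)
    print(rad,cv2.remap(s['image'].max(2),u[:,:1],u[:,1:],cv2.INTER_LINEAR).ravel())
E
```

```text
[-0.00043852 -0.00196263] [ 0.2 -0.2 -0.8 -0.8 -0.3 -0.3  0.7 -0.8  1.2 -0.5  1.2 -0.3  1.3 -0.1
  0.8 -0.3  0.3 -0.   0.6 -1.   0.7 -0.9  0.9 -0.7 -0.3 -1. ]
0.0235 [128 247 246 247 213 130 118 116 119 123 122 123 126 132 130 198 249 249
 249 146 156 158 160 163 169 168 169 170 171 166 236 245 244 245 132 146
 147 140 139 132 134 129 130 127 125 187 243 244 243 194 123 117 115 117
 115 114 116 115 115 114]
0.0245 [131 246 245 246 214 127 116 118 120 120 124 127 126 131 133 212 248 247
 249 147 156 156 162 164 168 167 171 169 167 167 240 244 244 244 141 168
 174 165 169 158 159 157 157 149 151 201 243 243 243 191 146 150 139 134
 124 127 117 118 116 115]
0.0255 [169 245 245 246 219 145 139 128 134 128 129 127 130 131 132 229 248 248
 248 151 167 173 180 181 186 188 193 196 199 198 243 244 244 244 213 230
 232 231 232 228 228 227 228 224 223 231 242 243 243 225 226 230 219 217
 200 201 179 180 160 155]
```

Call:
move_arm(travel=[[0.04,0.0015,0],[0.0416,0.0016,0],[0,0,0.03],[0,0,0.035],[0,0,0.025],[0,0,0.014],[0,0,0],[0,0,0]], turn=[[0,0,0],[0,0,0],[0,0,0],[0,0,0],[0,0,0],[0,0,0],[0,0,0],[0,0,0]])

```text
time: 8.25
position: [0.5251, -0.2108, 0.2204]
tcp_rot: [0.001, 0.77, 0.639, 0.0]
wrist_force: [1.1, -0.3, -0.3]
opening: 0.0142
```

```bash
python3 - <<'E'
from h import *
a=snap('side','s3'); b=snap('wrist','w3'); o=robot.observe(); print(o['time'],o['position'],o['wrist_force'],o['torque'])
f=lambda i,u,v,w,k:cv2.resize(i[v-w:v+w,u-w:u+w],(k,k),interpolation=cv2.INTER_CUBIC)
cv2.imwrite('pics/c3.png',np.hstack([f(a['image'],400,270,50,400),f(b['image'],320,280,110,400)]))
E
```

```text
8.35 [ 0.52517173 -0.21092804  0.22031303] [-0.04207112 -0.2747909  -0.00857698] [-0.03137287 -0.02722491 -0.02027192]
```

View pics/c3.png

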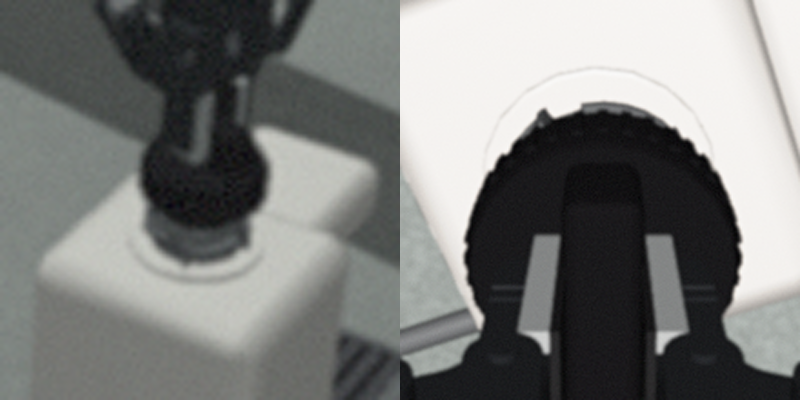

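```bash
python3 - <<'E'
from h import *
a=dict(np.load('pics/side1.npz')); b=dict(np.load('pics/s3.npz')); t=dict(np.load('pics/top1.npz'))
g=a['image'].max(2).astype(float); h=b['image'].max(2).astype(float)
def mids(g,rows,lo,hi,th):
    for v in rows:
        x=np.arange(lo,hi); r=g[v,lo:hi]; c=400-lo
        # outward from the centre: first crossing above th
        L=next(i for i in range(c,0,-1) if r[i-1]>th and r[i-2]>th); R=next(i for i in range(c,len(r)-2) if r[i+1]>th and r[i+2]>th)
        xl=lo+L-(th-r[L])/(r[L-1]-r[L]); xr=lo+R+(th-r[R])/(r[R+1]-r[R]); print(v,round(xl,2),round(xr,2),round((xl+xr)/2,2))
print('neck'); 
try: mids(g,range(272,285),360,440,150)
except Exception as e: print(e)
print('cap')
try: mids(h,range(258,274),360,440,70)
except Exception as e: print(e)
o=(.5251,-.2109)
for n,z in(('tcp',.2203-.0235),('cap top',.2163)): print(n,proj(b,[(*o,z)]))
for z in (.191,.1818,.165): print('neck axis',proj(b,[(.5243,-.2123,z)]))
print('du per mm x,y',proj(b,[(.5253,-.2123,.19)])-proj(b,[(.5243,-.2123,.19)]),proj(b,[(.5243,-.2113,.19)])-proj(b,[(.5243,-.2123,.19)]))
E
```

```text
neck
272 385.72 411.3 398.51
273 385.52 411.83 398.67
274 385.46 412.13 398.79
275 385.31 412.38 398.84
276 385.22 412.49 398.86
277 385.51 412.54 399.03
278 386.21 412.43 399.32
279 387.02 412.32 399.67
280 387.48 412.29 399.88
281 388.05 412.11 400.08
282 388.83 410.75 399.79
283 390.12 408.68 399.4
284 391.64 407.55 399.59
cap
258 405.25 414.39 409.82
259 401.3 415.0 408.15
260 399.5 415.4 407.45
261 385.05 415.85 400.45
262 384.86 416.08 400.47
263 385.0 416.03 400.52
264 385.1 415.92 400.51
265 385.04 415.69 400.37
266 385.22 415.52 400.37
267 385.67 415.45 400.56
268 385.98 415.38 400.68
269 386.57 415.09 400.83
270 387.22 414.46 400.84
271 387.58 413.86 400.72
272 387.52 413.0 400.26
273 388.33 411.51 399.92
tcp [[400.57081498 266.65860182]]
cap top [[401.37919815 258.02681954]]
neck axis [[400.65792833 269.65223107]]
neck axis [[400.2817161  273.65297957]]
neck axis [[399.60276519 280.87313788]]
du per mm x,y [[ 0.32353551 -0.20790159]] [[-0.41687979 -0.20717314]]
```

Call:
move_arm(travel=[[0.0006,-0.0008,0.002],[0,0,0.002],[0,0,0.002],[0,0,0.001],[0,0,0.001],[0,0,0]], turn=[[0,0,0],[0,0,0],[0,0,0],[0,0,0],[0,0,0],[0,0,0]])

```text
time: 9.1
position: [0.5239, -0.21, 0.2112]
tcp_rot: [-0.0, 0.77, 0.638, -0.0]
wrist_force: [-0.5, -0.2, -0.8]
opening: 0.0141
```

Call:
move_arm(travel=[[0,0,0.001],[0,0,0.001],[0,0,0.001],[0,0,0]], turn=[[0,0,0],[0,0,0],[0,0,0],[0,0,0]])

```text
time: 9.6
position: [0.5239, -0.21, 0.2082]
tcp_rot: [-0.0, 0.77, 0.638, -0.0]
wrist_force: [1.6, 0.1, -0.8]
opening: 0.0141
```

Call:
move_arm(travel=[[0,0,0.001],[0,0,0.001],[0,0,0]], turn=[[0,0,0],[0,0,0],[0,0,0]])

```text
time: 9.98
position: [0.5239, -0.21, 0.2062]
tcp_rot: [-0.0, 0.77, 0.638, -0.0]
wrist_force: [0.4, 0.5, -0.5]
opening: 0.0137
```

Call:
move_arm(travel=[[0,0,0.001],[0,0,0.0005],[0,0,0]], turn=[[0,0,0],[0,0,0],[0,0,0]])

```text
time: 10.35
position: [0.5239, -0.2101, 0.2048]
tcp_rot: [-0.0, 0.77, 0.638, -0.0]
wrist_force: [-0.2, -0.6, -0.8]
opening: 0.0138
```

Call:
move_arm(travel=[[0,0,0.0005],[0,0,0.0005],[0,0,0]], turn=[[0,0,0],[0,0,0],[0,0,0]])

```text
time: 10.72
position: [0.5241, -0.2101, 0.2042]
tcp_rot: [0.0, 0.77, 0.638, 0.0]
wrist_force: [-1.6, 0.4, 4.4]
opening: 0.0138
```

Call:
move_arm(travel=[[0,0,-0.0002],[0,0,-0.0003],[0,0,0]], turn=[[0,0,-0.08],[0,0,-0.08],[0,0,0]])

```text
time: 11.1
position: [0.5242, -0.2101, 0.2047]
tcp_rot: [0.0, 0.716, 0.698, 0.0]
wrist_force: [-0.2, -1.8, 5.2]
opening: 0.0141
```

```bash
cat > st.py <<'E'
from plant import robot
import numpy as np
o=robot.observe(); q=o['tcp_rot']
print(o['time'],o['position'].round(5),'yaw',np.degrees(2*np.arctan2(q[2],q[1])).round(2),'j6',o['qpos'][5].round(3),'F',o['wrist_force'].round(2),'T',o['torque'].round(3),o['opening'].round(4))
E
python3 st.py
```

```text
Traceback (most recent call last):
  File "st.py", line 4, in <module>
    print(o['time'],o['position'].round(5),'yaw',np.degrees(2*np.arctan2(q[2],q[1])).round(2),'j6',o['qpos'][5].round(3),'F',o['wrist_force'].round(2),'T',o['torque'].round(3),o['opening'].round(4))
                                                                                                                                                                                ^^^^^^^^^^^^^^^^^^
AttributeError: 'float' object has no attribute 'round'
```

Call:
move_arm(travel=[[0,0,-0.0002],[0,0,-0.0003],[0,0,0]], turn=[[0,0,-0.08],[0,0,-0.08],[0,0,0]])

```text
time: 11.48
position: [0.5239, -0.2101, 0.2046]
tcp_rot: [-0.0, 0.659, 0.752, -0.0]
wrist_force: [0.1, 0.2, -0.9]
opening: 0.0136
```

```bash
sed -i "s/o\['opening'\].round(4)/o['opening']/" st.py; python3 st.py
```

```text
11.475 [ 0.52387 -0.21005  0.20462] yaw 97.56 j6 1.058 F [ 0.14  0.25 -0.85] T [-0.016  0.011  0.017] 0.013631270697840673
```

Call:
move_arm(travel=[[0,0,0.0005],[0,0,0.0005],[0,0,0.0005],[0,0,0]], turn=[[0,0,0],[0,0,0],[0,0,0],[0,0,0]])

```text
time: 11.98
position: [0.5239, -0.21, 0.2032]
tcp_rot: [-0.0, 0.658, 0.753, -0.0]
wrist_force: [-0.1, -0.5, -1.0]
opening: 0.0138
```

```bash
python3 st.py
```

```text
11.975 [ 0.52393 -0.21004  0.20324] yaw 97.66 j6 1.056 F [-0.12 -0.45 -0.98] T [0.031 0.008 0.05 ] 0.013793396472900834
```

Call:
move_arm(travel=[[0,0,0.0008],[0,0,0.0008],[0,0,0.0008],[0,0,0]], turn=[[0,0,0],[0,0,0],[0,0,0],[0,0,0]])

```text
time: 12.48
position: [0.5239, -0.21, 0.2008]
tcp_rot: [-0.0, 0.658, 0.753, -0.0]
wrist_force: [0.1, 0.2, -0.3]
opening: 0.0138
```

Call:
move_arm(travel=[[0,0,0.0008],[0,0,0.0008],[0,0,0]], turn=[[0,0,0],[0,0,0],[0,0,0]])

```text
time: 12.85
position: [0.5239, -0.2101, 0.1992]
tcp_rot: [-0.0, 0.658, 0.753, -0.0]
wrist_force: [0.1, -0.3, -0.2]
opening: 0.0139
```

```bash
python3 st.py
```

```text
12.85 [ 0.52393 -0.21005  0.19923] yaw 97.68 j6 1.056 F [ 0.14 -0.27 -0.19] T [ 0.02  -0.     0.022] 0.013936426284194349
```

Call:
move_arm(travel=[[0,0,0.0006],[0,0,0.0006],[0,0,0.0004],[0,0,0]], turn=[[0,0,0],[0,0,0],[0,0,0],[0,0,0]])

```text
time: 13.35
position: [0.524, -0.2101, 0.1978]
tcp_rot: [0.0, 0.658, 0.753, 0.0]
wrist_force: [-0.3, 0.1, 2.2]
opening: 0.0137
```

```bash
python3 st.py
```

```text
13.35 [ 0.52396 -0.21006  0.19776] yaw 97.68 j6 1.056 F [-0.3   0.11  2.17] T [ 0.07   0.13  -0.024] 0.013668630616255995
```

Call:
move_arm(travel=[[0,0,0.0002],[0,0,0.0002],[0,0,0.0002],[0,0,0.0002],[0,0,0]], turn=[[0,0,0.09],[0,0,0.09],[0,0,0.09],[0,0,0.09],[0,0,0]])

```text
time: 13.98
position: [0.5241, -0.2101, 0.1971]
tcp_rot: [0.0, 0.782, 0.623, 0.0]
wrist_force: [-0.2, -0.1, 1.4]
opening: 0.0137
```

```bash
python3 st.py
```

```text
13.975 [ 0.52411 -0.21013  0.19709] yaw 77.07 j6 1.415 F [-0.19 -0.12  1.4 ] T [ 0.012  0.001 -0.038] 0.013689448231887233
```

Call:
move_arm(travel=[[0,0,0.0003],[0,0,0.0003],[0,0,0.0003],[0,0,0]], turn=[[0,0,0.09],[0,0,0.09],[0,0,0.09],[0,0,0]])

```text
time: 14.48
position: [0.5241, -0.2101, 0.1962]
tcp_rot: [0.0, 0.858, 0.513, 0.0]
wrist_force: [0.5, 0.8, 3.4]
opening: 0.0139
```

```bash
python3 st.py
```

```text
14.475 [ 0.52413 -0.21013  0.19623] yaw 61.72 j6 1.683 F [0.55 0.82 3.36] T [-0.015 -0.052 -0.034] 0.013866816369194727
```

Call:
move_arm(travel=[[0,0,0.0003],[0,0,0.0002],[0,0,0.0002],[0,0,0]], turn=[[0,0,0.09],[0,0,0.09],[0,0,0.09],[0,0,0]])

```text
time: 14.98
position: [0.5243, -0.2102, 0.1956]
tcp_rot: [0.0, 0.919, 0.393, 0.0]
wrist_force: [0.7, -0.2, 5.0]
opening: 0.0135
```

```bash
python3 st.py
```

```text
14.975 [ 0.52427 -0.21017  0.1956 ] yaw 46.3 j6 1.952 F [ 0.73 -0.18  4.96] T [-0.083 -0.309 -0.05 ] 0.013480589247238915
```

Call:
move_arm(travel=[[0,0,0.0001],[0,0,0],[0,0,0.0001],[0,0,0]], turn=[[0,0,0.05],[0,0,0.05],[0,0,0.05],[0,0,0]])

```text
time: 15.48
position: [0.5244, -0.2102, 0.1954]
tcp_rot: [0.0, 0.946, 0.323, 0.0]
wrist_force: [3.4, -0.5, 4.4]
opening: 0.0137
```

```bash
python3 st.py
```

```text
15.475 [ 0.52439 -0.21015  0.19541] yaw 37.73 j6 2.102 F [ 3.43 -0.51  4.42] T [-0.144 -0.702 -0.02 ] 0.013705929009576972
```

Call:
move_arm(travel=[[0,0,0],[0,0,0],[0,0,0]], turn=[[0,0,0.05],[0,0,0.04],[0,0,0]])

```text
time: 15.85
position: [0.5248, -0.2105, 0.1955]
tcp_rot: [0.001, 0.96, 0.281, 0.001]
wrist_force: [6.0, -3.3, 2.7]
opening: 0.0145
```

```bash
python3 st.py
```

```text
15.85 [ 0.52484 -0.21049  0.19551] yaw 32.59 j6 2.192 F [ 5.99 -3.25  2.71] T [-0.71  -1.518  0.659] 0.014497834219700367
```

Call:
move_arm(travel=[[0,0,0],[0,0,0]], turn=[[0,0,-0.03],[0,0,0]])

```text
time: 16.1
position: [0.5247, -0.2104, 0.1955]
tcp_rot: [0.001, 0.955, 0.295, 0.001]
wrist_force: [4.6, -2.6, 4.1]
opening: 0.0139
```

```bash
python3 st.py
```

```text
16.1 [ 0.52468 -0.21042  0.19549] yaw 34.35 j6 2.161 F [ 4.58 -2.63  4.14] T [-0.542 -1.244  0.272] 0.01388708142227393
```

Call:
move_arm(travel=[[0,0,0],[0,0,0],[0,0,0],[0,0,0],[0,0,0],[0,0,0],[0,0,-0.005],[0,0,-0.02],[0,0,-0.04],[0,0,-0.05],[0,0,0],[0,0,0]], turn=[[0,0,0],[0,0,0],[0,0,0],[0,0,0],[0,0,0],[0,0,0],[0,0,0],[0,0,0],[0,0,0],[0,0,0],[0,0,0],[0,0,0]], hand=-1)

```text
time: 17.6
position: [0.524, -0.2101, 0.31]
tcp_rot: [0.0, 0.956, 0.293, 0.0]
wrist_force: [-0.5, 0.2, -0.1]
opening: 0.0855
```

```bash
python3 st.py; python3 - <<'E'
from h import *
a=snap('side','s4'); b=snap('wrist','w4')
f=lambda i,u,v,w,k:cv2.resize(i[v-w:v+w,u-w:u+w],(k,k),interpolation=cv2.INTER_CUBIC)
cv2.imwrite('pics/c4.png',np.hstack([f(a['image'],400,270,50,400),f(b['image'],320,240,200,400)]))
E
```

```text
17.6 [ 0.52402 -0.21007  0.30996] yaw 34.08 j6 2.165 F [-0.47  0.15 -0.09] T [ 0.016 -0.001 -0.008] 0.08549463025890289
```

View pics/c4.png

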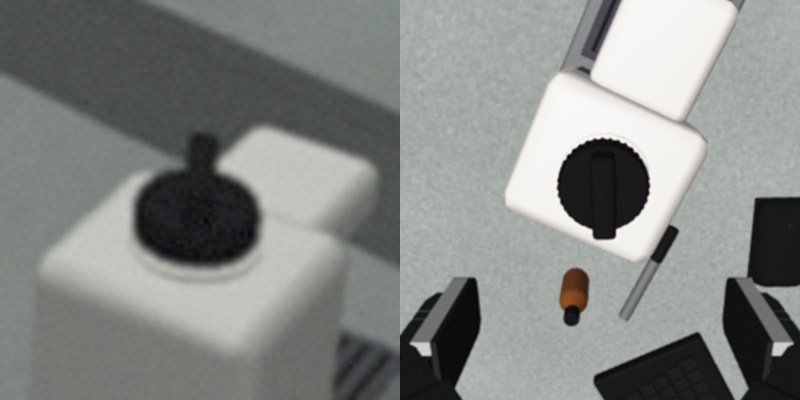

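The wrist view shows the cap level on the neck at (603,185) in the crop, its bar still in line with the tool. The side view shows it seated low at (198,215). The hand is clear and the bystanders are untouched, so I'm handing in.

```bash
python3 -c "
from plant import robot
print(robot.finish_job())"
```

```text
the job is handed in; nothing more can be done
None
```

The black filler cap is on the neck, screwed to the stop, and released; I handed the job in at about 17.6 s.

- **Thread start:** I set the cap on the ridges at about 5 N and backed it anticlockwise about 18°. The contact force then vanished, and the cap sank freely onto the seal at about −16.7 mm, with 2.2 N on it.
- **Screwing home:** I turned it clockwise about 65° until the torque jumped to 0.66 N m, which I took as the stop ribs. The rim was then about 19 mm below the mouth, against the stated −18.8 mm. That 0.66 N m is about 25 N of push at the ribs by my estimate, slightly over the 20 N guideline and well under 60 N. I eased it to 0.27 N m before letting go.
- **Final checks:** In the last pictures the cap sits low and level, with its bar lined up with the tool, so it had not slipped visibly in the grip. The wrist force was back to about zero and the hand was clear. The red cap and the other objects were not touched.
- **Disagreement:** The camera estimates of the neck centre differed by 2–5 mm. I used the wrist-camera value with a correction of about 1 mm, and the cap went on with no side force beyond sensor noise.

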